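# Load spare tube racks into the autosampler's empty lanes

## Task

Two of the autosampler's five lanes are empty: find them and load one of the two spare racks standing on the bench into each. Enter it from the front, nose first with the blue tab towards the front, and push it fully home against the stop at the back. Keep the racks upright, leave the racks already loaded where they are, and do not knock the sampling arm or the other things on the bench.

Things in the scene. Friction and masses are not known exactly. Their poses are not given: they have to be found in the camera images.
- autosampler: autosampler, fixed. Grey tray 310 wide (y), top 12 above the bench, with five lanes open at the front (-x); white drive housing 60 high across the back is their stop. Origin: on the bench below the middle lane; x points into the lanes, y to lane 1, z up. Stop face at x = 67, tray front at -105, lane centres at y = 112, 56, 0, -56, -112 (lanes 1 to 5).
- tray_front (a point): middle of the tray's front edge, on its top (12 above the bench). From here the tray is a bare apron for 59 to the tips of the guide rails. The tail of a rack that is home stands 42 behind this edge, 17 in front of the rail tips.
- rail_lips (a point): middle of the front ends of the lips, on their top (24 above the bench). Rails leave 45 for a rack's 40 foot; their tapered tips reach 17 farther forward, 51 apart. Lips on the rails overhang the foot (9 to 12 above the tray, 36 apart), so a rack can only slide in from the front.
- probe (a point): tip of the sampling arm's probe, parked over a white wash station 58 high at the left (+y) of the lanes, 72 beyond lane 1's centre line. The arm's column stands on the drive housing behind it, to 185 high. Nothing overhangs the lanes.
- lane1_home (a point): where the origin of a rack fully home in lane 1 lies: mid-lane, on the tray (12 above the bench), 65 in front of the stop face; lane 1 is the left-most (+y), lane 5 the right-most; axes as the autosampler's.
- lane2_home (a point): where the origin of a rack fully home in lane 2 lies: mid-lane, on the tray (12 above the bench), 65 in front of the stop face; lane 1 is the left-most (+y), lane 5 the right-most; axes as the autosampler's.
- lane3_home (a point): where the origin of a rack fully home in lane 3 lies: mid-lane, on the tray (12 above the bench), 65 in front of the stop face; lane 1 is the left-most (+y), lane 5 the right-most; axes as the autosampler's.
- lane4_home (a point): where the origin of a rack fully home in lane 4 lies: mid-lane, on the tray (12 above the bench), 65 in front of the stop face; lane 1 is the left-most (+y), lane 5 the right-most; axes as the autosampler's.
- lane5_home (a point): where the origin of a rack fully home in lane 5 lies: mid-lane, on the tray (12 above the bench), 65 in front of the stop face; lane 1 is the left-most (+y), lane 5 the right-most; axes as the autosampler's.
- rack_red: tube rack: white block 130 long (x), 30 wide (y), 55 high on a foot 130 x 40, 5 high; five tubes along its top, red caps 18 across, cap tops 78 up; upright blue tab on the tail end (-x), 69 high. 0.24 kg, centre of mass mid-length. Origin: centre of the foot's underside. It already stands home in one of the lanes, nose on the stop.
- rack_yellow: tube rack: white block 130 long (x), 30 wide (y), 55 high on a foot 130 x 40, 5 high; five tubes along its top, yellow caps 18 across, cap tops 78 up; upright blue tab on the tail end (-x), 69 high. 0.24 kg, centre of mass mid-length. Origin: centre of the foot's underside. It already stands home in one of the lanes, nose on the stop.
- rack_orange: tube rack: white block 130 long (x), 30 wide (y), 55 high on a foot 130 x 40, 5 high; five tubes along its top, orange caps 18 across, cap tops 78 up; upright blue tab on the tail end (-x), 69 high. 0.24 kg, centre of mass mid-length. Origin: centre of the foot's underside. It already stands home in one of the lanes, nose on the stop.
- rack_green: tube rack: white block 130 long (x), 30 wide (y), 55 high on a foot 130 x 40, 5 high; five tubes along its top, green caps 18 across, cap tops 78 up; upright blue tab on the tail end (-x), 69 high. 0.24 kg, centre of mass mid-length. Origin: centre of the foot's underside. Spare: it stands on the bench beside the autosampler, nose roughly away from the robot.
- rack_blue: tube rack: white block 130 long (x), 30 wide (y), 55 high on a foot 130 x 40, 5 high; five tubes along its top, blue caps 18 across, cap tops 78 up; upright blue tab on the tail end (-x), 69 high. 0.24 kg, centre of mass mid-length. Origin: centre of the foot's underside. Spare: it stands on the bench beside the autosampler, nose roughly away from the robot.
- bottle_large: bystander: amber reagent bottle, 70 across, 138 high, blue cap; loose. Origin: underside, middle.
- bottle_small: bystander: amber reagent bottle, 56 across, 102 high, blue cap; loose. Origin: underside, middle.
- beaker: bystander: glass beaker, 68 across, 90 high; loose. Origin: underside, middle.
- tube_stand: bystander: open white test-tube stand, 74 x 200 (along its y), 98 high with its tubes; not one of the autosampler's racks; loose. Origin: underside, middle.
- tip_box: bystander: blue pipette-tip box with a clear lid, 82 x 120, 61 high; loose. Origin: underside, middle.
- pipette: bystander: white pipette lying on the bench, 257 long (along its x), 24 thick; loose. Origin: underside, middle.
- salt_jar: bystander: white jar with a red lid, 64 across, 59 high; loose. Origin: underside, middle.
Things that resemble listed ones, but are neither listed nor needed, are in the scene too. Leave any purple look-alike of the rack_blue alone.

How it is judged:
On the way:
1. a spare rack is home in one of the empty lanes ((((horizontal distance between rack_green and lane1_home below 0.006 m or horizontal distance between rack_green and lane2_home below 0.006 m or horizontal distance between rack_green and lane3_home below 0.006 m or horizontal distance between rack_green and lane4_home below 0.006 m or horizontal distance between rack_green and lane5_home below 0.006 m) and angle between the x axis of rack_green and the x axis of autosampler, either way round below 0.08 rad and z of rack_green in the frame of autosampler below 0.015 m and x of tray_front in the frame of rack_green below 0 m) or ((horizontal distance between rack_blue and lane1_home below 0.006 m or horizontal distance between rack_blue and lane2_home below 0.006 m or horizontal distance between rack_blue and lane3_home below 0.006 m or horizontal distance between rack_blue and lane4_home below 0.006 m or horizontal distance between rack_blue and lane5_home below 0.006 m) and angle between the x axis of rack_blue and the x axis of autosampler, either way round below 0.08 rad and z of rack_blue in the frame of autosampler below 0.015 m and x of tray_front in the frame of rack_blue below 0 m))), for 0.2 s.
At the end, for the whole second after the job is handed in: Both spare racks are home in the empty lanes: origin within 6 mm of the lane's home point seen from above, along the lane within 0.08 rad with the tab to the front, foot down on the tray (within 3 mm); the loaded racks are within 6 mm of their start; all upright within 0.06 rad and at rest ((horizontal distance between rack_green and lane1_home below 0.006 m or horizontal distance between rack_green and lane2_home below 0.006 m or horizontal distance between rack_green and lane3_home below 0.006 m or horizontal distance between rack_green and lane4_home below 0.006 m or horizontal distance between rack_green and lane5_home below 0.006 m) and angle between the x axis of each of rack_green, rack_blue and the x axis of autosampler, either way round below 0.08 rad and z of each of rack_green, rack_blue in the frame of autosampler below 0.015 m and x of tray_front in the frame of rack_green below 0 m and (horizontal distance between rack_blue and lane1_home below 0.006 m or horizontal distance between rack_blue and lane2_home below 0.006 m or horizontal distance between rack_blue and lane3_home below 0.006 m or horizontal distance between rack_blue and lane4_home below 0.006 m or horizontal distance between rack_blue and lane5_home below 0.006 m) and x of tray_front in the frame of rack_blue below 0 m and distance of each of rack_red, rack_yellow, rack_orange from where it was at the start of the episode below 0.006 m and angle between each of rack_red, rack_yellow, rack_orange, rack_green, rack_blue's own z axis and vertical below 0.06 rad and linear speed of each of rack_red, rack_yellow, rack_orange, rack_green, rack_blue below 0.02 m/s); the robot touches nothing.
It fails at once if a rack is tipped by more than 0.5 rad (angle between any of rack_red, rack_yellow, rack_orange, rack_green, rack_blue's own z axis and vertical above 0.5 rad).
It fails at once if a rack that was already loaded is moved by more than 10 mm (distance of any of rack_red, rack_yellow, rack_orange from where it was at the start of the episode above 0.01 m).
It fails at once if another thing on the bench is moved by more than 30 mm (distance of any of bottle_large, bottle_small, beaker, tube_stand, tip_box, pipette, salt_jar from where it was at the start of the episode above 0.03 m).
It fails at once if the autosampler (its arm, housing or tray) is knocked by the robot with more than 20 N (contact force between any of the arm, the fingers and autosampler above 20 N).
It also fails if it takes over 67 s, if anything falls off the work surface, if the arm or the gripper's body presses on something with over 40 N, if the wrist force passes 120 N, or if a joint passes its speed limit or range.

## Robot

A 6-joint arm with a two-finger parallel gripper is mounted at the origin on the work surface. World frame = base frame: x ahead of the robot, y to its left, z up, the work surface at z = 0. Lengths are in m, angles in rad, forces in N, time in s.
With the tool pointing down it reaches from about 0.375 to 0.9 m from the base axis. Payload 3.1 kg.
Tool frame: the origin (TCP) lies between the finger pads; the fingertips stand robot.tip_extent ahead of it and the grasp point (between the pads) lies 3 mm ahead of it (robot.tip_extent is the distance from the TCP to the fingertips, in m); z points along the fingers, x is the direction in which the jaws open and shut, and the axes are right-handed (so a half turn about z gives the same grasp; the last joint's range is limited). The gripper opens to 87 mm and grips with 3 to 60 N. Pads are 19 mm wide; open, the fingers measure 117 mm over their backs; the gripper's body (75 mm by 190 mm) begins 51 mm behind the grasp point.
Start: joints at [-1.494, 0.527, 1.433, -0, 1.181, -0.178], TCP at [0.158, -0.605, 0.245] pointing down, gripper open.
Joint ranges: [-3.08, 3.08], [-0.75, 2.2], [0.22, 2.44], [-1.43, 4.57], [0, 2.65], [-2.85, 2.85]. Speed limits (rad/s): [2.79, 2.79, 3.14, 3.14, 3.14, 3.14].

## Interface

Orientations are given as a unit quaternion [x, y, z, w].
In Python, from rig import robot, cams gives the robot as it stands.
- The arm moves only by the tool carry_out, never from a script. Its argument "steps" is a list of rows, each a list of 3 entries, a list of its own where there are three numbers: the shift along the world's x, y, z in cm, then the turn about the world's z in degrees, then the closure, from 0 (fully open) to 1 (shut). In form: [[[dx, dy, dz], spin, fingers], ...]. A call has 1 to 10 rows; each row shifts and turns the pose as measured when the row begins; what a row does not reach is not made up. A row lasts 1/10 s, in which the tool goes at most 50 mm and 8.59 degrees, less where a joint would pass 70% of its speed; a pose out of reach is approached as far as the arm can. A call with a gripper value outside its range is refused whole. The fingers move at their own pace and stop on an object; "squeeze" is the grip in N (left out, the last holds). Time passes only in rows, so rows that do not move let the fingers close. It gives the time, the measured TCP pose, the force and the opening at its end, in the units of the state.
- robot.get_obs(): the state, without advancing time (a new reading comes with each control period).
- cams.camera(name): name is "scene" or "top" or "wrist"; returns a dict with "pixels" (480x640x3 uint8, red, green, blue), "fx", "fy", "cx", "cy" (pixels), "k1" (the pictures are not rectified: a ray, as slopes to the right and down, at radius r is drawn at 1 + k1 r^2 times it, then the intrinsics apply), "eye" and "rotation" of the camera in the world. Camera axes: x right, y up, looking along -z (the intrinsics and any distortion apply to the point x, -y, -z); pixel columns grow to the right and rows downward; lengths in m; the calibration is good to about 2 mm. A picture is of the moment at which its call begins. There is no depth.
- robot.hand_in(): hands the job in, once; it reports no verdict.
The state is a dict: "time": time; "q": joint angles; "joint_velocities": joint speeds; "joint_torque": joint torques, N m; "position": TCP position; "tool_rot": TCP orientation; "ft_force": force on the tool from outside, world axes, zero at the start; "moment": the same for the moment, N m; "grip_width": finger opening in m.
Only numpy, scipy, OpenCV 4.12 (cv2) and the standard library are available. Lean on these libraries where they do the work, as an engineer would, in place of code of your own. Each camera call takes 0.05 s, during which the arm holds its last target. There are 200 camera calls.

## Working session

There is one attempt and no reset: what is moved stays moved. The work goes in short steps, Python scripts to look and compute and a tool call to move; the robot and the scene stay as the last step left them, time stands still between calls to the robot, and variables do not carry over. Pictures are saved under pics/ and viewed, about 8 in all and at most 12, crops included, and the job is handed in when it is done.

Besides the shell and the picture viewer there is one more tool, called after "Emit:" as name(argument=value, ...), one argument or row to a line, values as JSON. carry_out: Moves the arm, as the interface text tells. Its arguments: {"type":"object","properties":{"steps":{"type":"array"},"squeeze":{"type":"number"}},"required":["steps"]}

```bash
mkdir -p pics; ls; cat > h.py <<'E'
import numpy as np, cv2
from rig import robot, cams
def ray(c,u,v):
    x,y=(u-c["cx"])/c["fx"],(v-c["cy"])/c["fy"]
    a,b=x,y
    for _ in range(20):
        s=1+c["k1"]*(a*a+b*b); a,b=x/s,y/s
    return np.array(c["eye"]),np.array(c["rotation"])@np.array([a,-b,-1])
def onz(c,u,v,z):
    e,d=ray(c,u,v); return e+d*(z-e[2])/d[2]
def snap(name,f):
    c=cams.camera(name); cv2.imwrite("pics/"+f,c["pixels"][:,:,::-1]); np.save("pics/"+f[:-4]+".npy",c,allow_pickle=True); return c
def load(f): return np.load("pics/"+f+".npy",allow_pickle=True).item()
E
python3 - <<'E'
from h import *
for n in("top","scene"):
    c=snap(n,n+"1.png"); print(n,c["eye"],c["fx"],c["k1"],c["rotation"])
print(robot.tip_extent,robot.get_obs())
E
```

```text
pics
top [ 0.186801   -0.01174627  1.57012565] 565.9747607281432 0.034042423891943945 [ 0.07384783 -0.06069573 -0.70210331  0.70562983]
scene [ 0.99739978 -0.65150622  1.03245738] 445.2824530317907 0.005597703064892936 [0.33634889 0.11297638 0.31196643 0.88135277]
0.022 {'time': 0.1, 'q': array([-1.49350661e+00,  5.28384197e-01,  1.43374611e+00, -1.41120999e-05,
        1.18140501e+00, -1.78499246e-01]), 'joint_velocities': array([-0.00048094, -0.0009258 , -0.00283181, -0.00015118, -0.00112946,
        0.00131246]), 'joint_torque': array([-2.19989870e-04, -4.40983593e+01, -1.77150106e+01,  6.35708473e-02,
        5.34172053e-02, -3.79485004e-05]), 'position': array([ 0.15810837, -0.60404577,  0.24367162]), 'tool_rot': array([ 7.91521572e-01, -6.11140457e-01, -6.56053618e-04, -7.16321795e-04]), 'ft_force': array([0.05425657, 0.17964598, 0.22262324]), 'moment': array([ 0.04071769, -0.0742876 , -0.02912419]), 'grip_width': 0.08706918266475237}
```

View pics/top1.png

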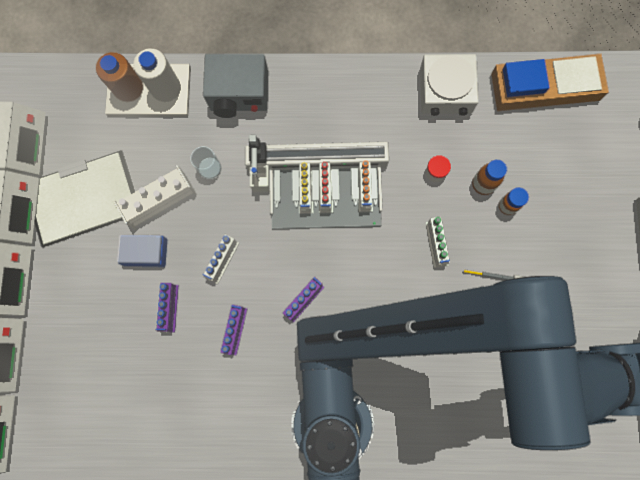

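View pics/scene1.png

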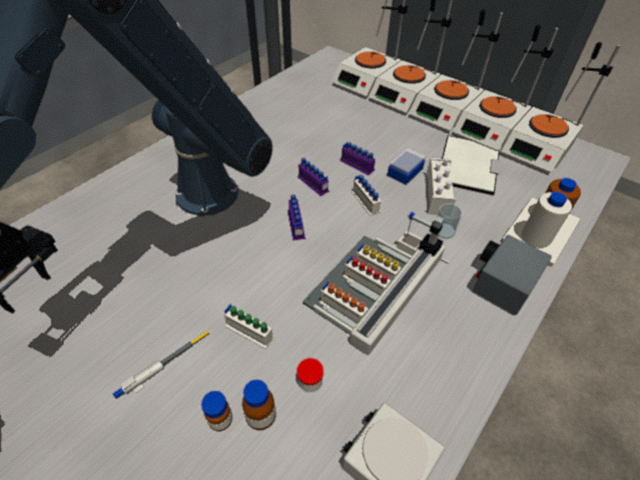

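Top view: yellow, red and orange stand in lanes 2, 3 and 5 (columns 305, 325, 366), so lanes 1 and 4 are empty. The green spare is at (439,240) and the white blue-capped spare at (220,258). The purple racks are decoys. Next I measure the cap centres.

```bash
cat >> h.py <<'E'
from scipy.spatial.transform import Rotation as R
def ray(c,u,v):
    p=cv2.undistortPoints(np.array([[[u,v]]],float),np.array([[c["fx"],0,c["cx"]],[0,c["fy"],c["cy"]],[0,0,1]]),np.array([c["k1"],0,0,0.]))[0,0]
    return np.array(c["eye"]),R.from_quat(c["rotation"]).apply([p[0],-p[1],-1])
def blobs(c,lo,hi,box=None,amin=8):
    h=cv2.cvtColor(c["pixels"],cv2.COLOR_RGB2HSV); m=cv2.inRange(h,np.array(lo),np.array(hi))
    if box: k=np.zeros_like(m); x0,y0,x1,y1=box; k[y0:y1,x0:x1]=255; m&=k
    n,l,s,ce=cv2.connectedComponentsWithStats(m)
    return [(ce[i],s[i]) for i in range(1,n) if s[i][4]>=amin]
E
python3 - <<'E'
from h import *
c=load("top1")
for nm,lo,hi,box,z in [("green",(45,80,30),(85,255,255),(420,205,460,275),.078),("blue",(100,60,30),(128,255,255),(195,225,245,285),.078),
 ("yel",(20,120,80),(35,255,255),(290,150,315,220),.09),("red",(0,150,60),(6,255,255),(315,150,336,220),.09),("or",(5,150,60),(19,255,255),(355,150,380,220),.09),("tabs",(100,80,30),(128,255,255),(290,190,380,225),.081),("gtab",(98,80,30),(128,255,255),(425,250,460,275),.069)]:
    for ce,s in blobs(c,lo,hi,box,4): print(nm,ce.round(1),s[2:],onz(c,*ce,z).round(4))
a=c["pixels"]
def z(x0,y0,x1,y1): return cv2.resize(a[y0:y1,x0:x1,::-1],(400,int(400*(y1-y0)/(x1-x0))),interpolation=cv2.INTER_CUBIC)
i1=z(240,130,400,240); i2=z(190,220,270,290)
h=max(i1.shape[0],i2.shape[0]); o=np.zeros((h,800,3),np.uint8); o[:i1.shape[0],:400]=i1; o[:i2.shape[0],400:]=i2
cv2.imwrite("pics/z1.png",o)
E
```

```text
green [437.2 220.4] [ 6  7 18] [ 0.5374 -0.2786  0.078 ]
green [438.2 228.6] [ 7  7 21] [ 0.5147 -0.2806  0.078 ]
green [440.  237.3] [ 6  7 17] [ 0.4909 -0.2847  0.078 ]
green [440.7 246.1] [ 5  7 16] [ 0.4669 -0.2858  0.078 ]
green [444.8 244.5] [2 4 4] [ 0.4713 -0.2967  0.078 ]
green [443.1 254.9] [ 7  6 17] [ 0.4432 -0.2914  0.078 ]
blue [225.4 239. ] [ 6  6 20] [0.4846 0.2915 0.078 ]
blue [221.7 246.5] [ 6  6 23] [0.4638 0.3008 0.078 ]
blue [217.8 254.1] [ 6  7 26] [0.4432 0.3105 0.078 ]
blue [213.4 261.7] [ 7  7 30] [0.4224 0.3212 0.078 ]
blue [209.2 269.9] [ 7  7 29] [0.4002 0.3314 0.078 ]
blue [206.6 276.3] [ 8  5 11] [0.3832 0.3375 0.078 ]
yel [303.8 166.1] [ 6  6 17] [0.6862 0.0825 0.09  ]
yel [303.9 173.2] [ 5  7 24] [0.6659 0.0818 0.09  ]
yel [304.1 185.9] [ 6 16 52] [0.6299 0.0808 0.09  ]
yel [304.5 198.5] [ 6  7 22] [0.5944 0.0793 0.09  ]
red [324.5 166.8] [4 2 4] [0.6843 0.0258 0.09  ]
red [324.8 174.8] [4 2 5] [0.6614 0.0248 0.09  ]
red [324.7 182.9] [5 3 7] [0.6386 0.0248 0.09  ]
red [325.1 191.4] [5 3 8] [0.6146 0.0235 0.09  ]
red [324.7 199.7] [5 2 6] [0.5914 0.0246 0.09  ]
or [364.5 165.1] [ 5  4 11] [ 0.6891 -0.0833  0.09  ]
or [364.7 173.1] [5 4 9] [ 0.6663 -0.0838  0.09  ]
or [365.3 182. ] [4 3 6] [ 0.6411 -0.0855  0.09  ]
or [365.8 189.9] [ 5  4 10] [ 0.6189 -0.0866  0.09  ]
or [365.5 198.2] [ 5  4 10] [ 0.5956 -0.0857  0.09  ]
tabs [366.4 203.6] [ 9  2 16] [ 0.5831 -0.0886  0.081 ]
tabs [304.5 205.5] [ 8  2 16] [0.5773 0.0795 0.081 ]
tabs [325.2 204.7] [10  2 14] [0.5797 0.0232 0.081 ]
gtab [444.4 260.9] [10  3 16] [ 0.4285 -0.2962  0.069 ]
```

View pics/z1.png

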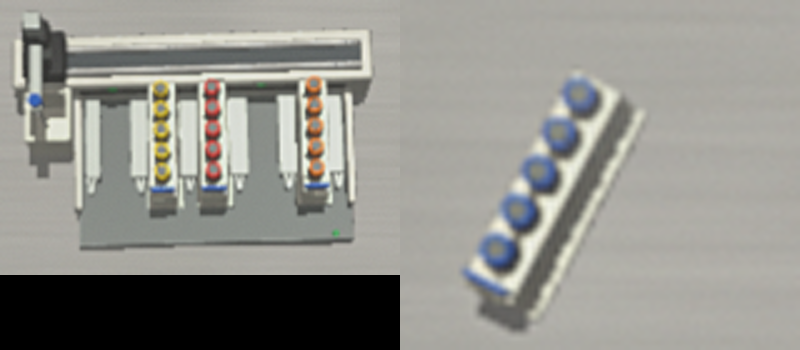

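Lanes 1 and 4 are confirmed empty. Lane 3's home is near (0.639, 0.025) with a yaw of about 0.025. Green is at (0.491,-0.284) with yaw 0.135, and blue at (0.443,0.310) with yaw -0.44. I move over green.

Emit:
carry_out(
  steps=[
    [[3.3,3.2,0],-0.7,0.3],
    [[3.3,3.2,0],-0.7,0.3],
    [[3.3,3.2,0],-0.7,0.3],
    [[3.3,3.2,0],-0.7,0.3],
    [[3.3,3.2,0],-0.7,0.3],
    [[3.3,3.2,0],-0.7,0.3],
    [[3.3,3.2,0],-0.7,0.3],
    [[3.3,3.2,0],-0.7,0.3],
    [[3.3,3.2,0],-0.7,0.3],
    [[3.3,3.2,0],-0.7,0.3],
  ],
)

```text
time: 1.1
position: [0.4918, -0.2749, 0.2394]
tool_rot: [0.747, -0.665, -0.003, -0.0]
ft_force: [0.7, -0.8, -0.2]
grip_width: 0.0606
```

```bash
python3 - <<'E'
from h import *
c=snap("wrist","w1.png"); print(c["eye"],c["fx"])
o=robot.get_obs(); print(o["position"],R.from_quat(o["tool_rot"]).as_matrix()[:,0])
for ce,s in blobs(c,(45,80,30),(85,255,255),None,60): print(ce.round(1),s,onz(c,*ce,.078).round(4))
E
```

```text
[ 0.56115363 -0.26690377  0.37837914] 395.97746261623206
[ 0.4964482  -0.26930875  0.23953445] [ 0.11867256 -0.99290118 -0.0080048 ]
[152.3 140.8] [148 136  10  10  74] [ 0.5482 -0.1413  0.078 ]
[339.8 172.7] [329 162  23  24 252] [ 0.5411 -0.2813  0.078 ]
[340.5 202.8] [330 191  22  25 261] [ 0.5188 -0.2847  0.078 ]
[341.  231.6] [331 220  22  25 277] [ 0.4966 -0.288   0.078 ]
[341.6 259.7] [331 249  22  25 292] [ 0.4741 -0.2914  0.078 ]
[342.2 286.7] [332 275  22  26 304] [ 0.4516 -0.2948  0.078 ]
```

View pics/w1.png

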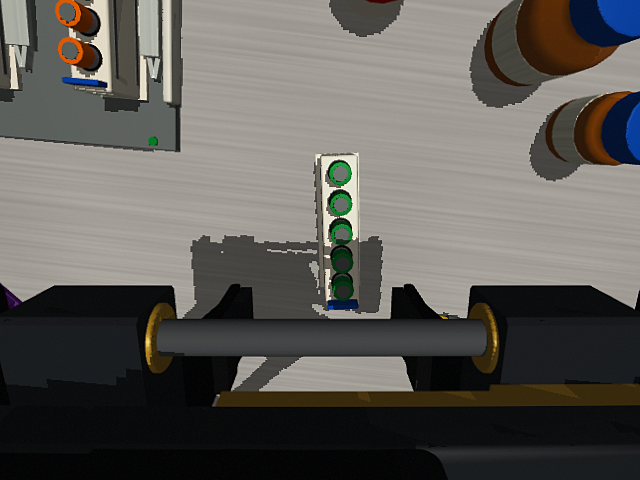

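Wrist view: the green rack's caps run from (340,173) to (342,287), with the blue tab near the robot at (343,303). The arm was still settling, so I correct the position and remeasure at rest.

Emit:
carry_out(
  steps=[
    [[-0.3,-1.4,0],-1.3,0.3],
    [[0,0,0],0,0.3],
    [[0,0,0],0,0.3],
  ],
)

```text
time: 1.45
position: [0.4942, -0.2815, 0.2385]
tool_rot: [0.742, -0.671, -0.003, -0.003]
ft_force: [-0.4, 0.2, -1.0]
grip_width: 0.0612
```

```bash
cat >> h.py <<'E'
def caps(c,lo,hi,box=None,z=.078,amin=60):
    P=np.array([onz(c,*ce,z) for ce,s in blobs(c,lo,hi,box,amin)]); return P
def me():
    o=robot.get_obs(); x=R.from_quat(o["tool_rot"]).as_matrix()[:,0]; print("t",o["time"],"tcp",o["position"].round(4),"jaw",np.degrees(np.arctan2(x[1],x[0])).round(2),"w",o["grip_width"].round(4),"F",o["ft_force"].round(1))
E
python3 - <<'E'
from h import *
c=snap("wrist","w2.png");me()
P=caps(c,(45,80,30),(85,255,255),(250,100,420,320)); print(P.round(4)); d=P[0]-P[-1]; print(P.mean(0), np.degrees(np.arctan2(d[1],d[0])))
E
```

```text
Traceback (most recent call last):
  File "h.py", line 26, in me
    o=robot.get_obs(); x=R.from_quat(o["tool_rot"]).as_matrix()[:,0]; print("t",o["time"],"tcp",o["position"].round(4),"jaw",np.degrees(np.arctan2(x[1],x[0])).round(2),"w",o["grip_width"].round(4),"F",o["ft_force"].round(1))
                                                                                                                                                                            ^^^^^^^^^^^^^^^^^^^^^
AttributeError: 'float' object has no attribute 'round'
```

```bash
sed -i 's/o\["grip_width"\].round(4)/round(o["grip_width"],4)/' h.py
python3 - <<'E'
from h import *
c=load("w2");me()
P=caps(c,(45,80,30),(85,255,255),(250,100,420,320)); print(P.round(4)); d=P[0]-P[-1]; print(P.mean(0), np.degrees(np.arctan2(d[1],d[0])))
E
```

```text
t 1.5 tcp [ 0.4941 -0.2819  0.2385] jaw -84.25 w 0.061 F [ 0.2 -0.6 -0.8]
[[ 0.5411 -0.2814  0.078 ]
 [ 0.5188 -0.2849  0.078 ]
 [ 0.4967 -0.2882  0.078 ]
 [ 0.4741 -0.2918  0.078 ]
 [ 0.4519 -0.2952  0.078 ]]
[ 0.49651352 -0.28830591  0.078     ] 8.770400213419766
```

Emit:
carry_out(
  steps=[
    [[0.2,-0.6,-2],3,0.2],
    [[0,0,-4],0,0.2],
    [[0,0,-4],0,0.2],
    [[0,0,-2],0,0.2],
    [[0,0,0],0,0.2],
  ],
)

```text
time: 2.0
position: [0.4928, -0.2954, 0.1172]
tool_rot: [0.756, -0.655, 0.0, -0.003]
ft_force: [0.6, -0.8, 0.9]
grip_width: 0.0694
```

```bash
python3 -c "
from h import *
me()"
```

```text
t 2.0 tcp [ 0.4928 -0.2954  0.1172] jaw -81.78 w 0.0694 F [ 0.6 -0.8  0.9]
```

Emit:
carry_out(
  steps=[
    [[0.4,0.7,0],0.6,0.2],
    [[0,0,-3],0,0.2],
    [[0,0,-3],0,0.2],
    [[0,0,0],0,0.2],
  ],
)

```text
time: 2.4
position: [0.4992, -0.2921, 0.0614]
tool_rot: [0.758, -0.652, 0.005, -0.003]
ft_force: [-0.5, 0.7, -0.5]
grip_width: 0.0696
```

Emit:
carry_out(
  steps=[
    [[-0.2,0.4,-1.5],0,0.2],
    [[0,0,-0.3],0,0.2],
    [[0,0,0],0,0.2],
  ],
  squeeze=30,
)

```text
time: 2.7
position: [0.5004, -0.2906, 0.0488]
tool_rot: [0.758, -0.652, 0.01, -0.003]
ft_force: [0.3, -0.6, 0.1]
grip_width: 0.0698
```

```bash
python3 -c "
from h import *
me()"
```

```text
t 2.7 tcp [ 0.5004 -0.2906  0.0488] jaw -81.35 w 0.0698 F [ 0.3 -0.6  0.1]
```

Emit:
carry_out(
  steps=[
    [[-0.2,0.2,-0.7],0,0.2],
    [[0,0,0],0,0.65],
    [[0,0,0],0,0.8],
    [[0,0,0],0,0.8],
    [[0,0,0],0,0.8],
    [[0,0,0],0,0.8],
  ],
  squeeze=30,
)

```text
time: 3.3
position: [0.5008, -0.2907, 0.046]
tool_rot: [0.758, -0.652, 0.014, -0.003]
ft_force: [0.2, 0.2, -0.4]
grip_width: 0.0377
```

```bash
cat >> h.py <<'E'
def tilt():
    M=R.from_quat(robot.get_obs()["tool_rot"]).as_matrix(); me(); print("z",M[:,2].round(4),"q",robot.get_obs()["q"].round(2))
E
python3 -c "
from h import *
tilt()"
```

```text
t 3.3 tcp [ 0.5008 -0.2907  0.046 ] jaw -81.35 w 0.0377 F [ 0.2  0.2 -0.4]
z [ 0.0253 -0.0144 -0.9996] q [-0.72  0.75  1.71  0.01  0.66  0.69]
```

Emit:
carry_out(
  steps=[
    [[0,0,0],0,0.8],
    [[0,0,0],0,0.8],
    [[0,0,0],0,0.8],
    [[0,0,0],0,0.8],
  ],
)

```text
time: 3.7
position: [0.5006, -0.2903, 0.0461]
tool_rot: [0.758, -0.652, 0.014, -0.003]
ft_force: [-0.2, -0.1, 1.2]
grip_width: 0.0303
```

```bash
python3 -c "
from h import *
tilt()"
```

```text
t 3.7 tcp [ 0.5006 -0.2903  0.0461] jaw -81.39 w 0.0303 F [-0.2 -0.1  1.2]
z [ 0.0248 -0.0134 -0.9996] q [-0.72  0.75  1.71  0.01  0.66  0.69]
```

Emit:
carry_out(
  steps=[
    [[0,0,2],0,0.8],
    [[0,0,3],0,0.8],
    [[-0.5,0,3],0,0.8],
    [[-0.5,0,0],0,0.8],
    [[0,0,0],0,0.8],
  ],
  squeeze=40,
)

```text
time: 4.2
position: [0.488, -0.2886, 0.1249]
tool_rot: [0.758, -0.652, 0.01, -0.003]
ft_force: [-0.8, 0.1, -3.1]
grip_width: 0.0298
```

```bash
python3 -c "
from h import *
tilt()"
```

```text
t 4.2 tcp [ 0.488  -0.2886  0.1249] jaw -81.34 w 0.0298 F [-0.8  0.1 -3.1]
z [ 0.0189 -0.0089 -0.9998] q [-0.73  0.61  1.7   0.01  0.81  0.68]
```

Emit:
carry_out(
  steps=[
    [[0,4,0],-1.2,0.8],
    [[0,4.2,0],-1.2,0.8],
    [[0,4.2,0],-1.2,0.8],
    [[0,4.2,0],-1.2,0.8],
    [[0,4.2,0],-1.2,0.8],
    [[0,4,0],-1.2,0.8],
    [[0,0,0],0,0.8],
    [[0,0,0],0,0.8],
  ],
)

```text
time: 5.0
position: [0.4828, -0.0334, 0.1149]
tool_rot: [0.713, -0.702, 0.005, 0.001]
ft_force: [0.1, -0.6, -1.7]
grip_width: 0.0298
```

```bash
python3 - <<'E'
from h import *
c=snap("wrist","w3.png"); tilt(); print(c["eye"])
for n,lo,hi in [("g",(45,80,30),(85,255,255)),("y",(22,120,80),(35,255,255)),("r",(0,150,60),(5,255,255)),("o",(6,150,60),(19,255,255)),("b",(100,80,30),(128,255,255))]:
    for ce,s in blobs(c,lo,hi,None,60): print(n,ce.round(1),s[2:],onz(c,*ce,.09).round(4))
E
```

```text
t 5.05 tcp [ 0.4822 -0.0335  0.1148] jaw -89.17 w 0.0297 F [ 0.1 -0.1 -2. ]
z [ 0.0043 -0.0083 -1.    ] q [-0.3   0.56  1.9  -0.01  0.68  1.27]
[ 0.55126159 -0.03044192  0.25441984]
g [457.6 158.7] [ 14  14 161] [ 0.5475 -0.0872  0.09  ]
g [323.5 240.2] [  61   66 1905] [ 0.5126 -0.0333  0.09  ]
g [322.6 299.6] [  57   38 1374] [ 0.4855 -0.0334  0.09  ]
g [322.5 371.1] [  55   35 1424] [ 0.4498 -0.034   0.09  ]
y [48.5 25.4] [  68   51 1817] [0.594  0.0718 0.09  ]
r [188.9  25.6] [  55   49 1295] [0.5946 0.0189 0.09  ]
o [465.8  23.4] [  57   46 1298] [ 0.5974 -0.0854  0.09  ]
b [459.9  69.6] [ 70  16 979] [ 0.5812 -0.0847  0.09  ]
b [194.9  72.5] [ 70  16 968] [0.5782 0.0176 0.09  ]
b [62.7 74.8] [  79   16 1033] [0.5767 0.0688 0.09  ]
```

View pics/w3.png

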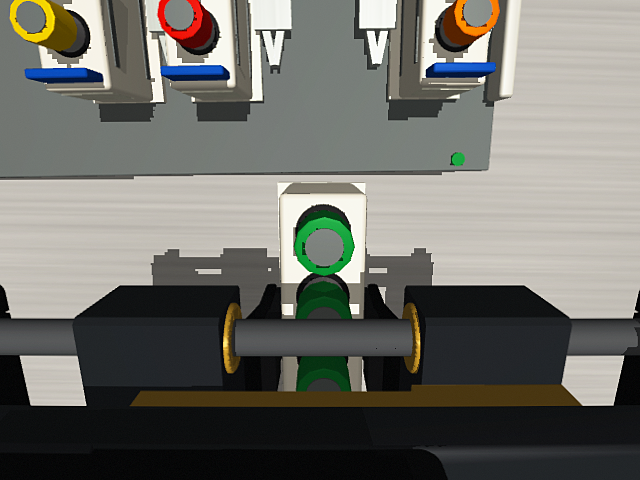

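Wrist view 3: green is held straight. Red tab (195,72) and orange tab (460,70) bracket lane 4, whose centre is at column ~327. The autosampler's yaw is ~1.7°. I align and lower to just above the apron.

Emit:
carry_out(
  steps=[
    [[1.5,-0.1,0],0.9,0.8],
    [[1.0,-0.1,-1.5],0,0.8],
    [[0,0,-2],0,0.8],
    [[0,0,-1.0],0,0.8],
    [[0,0,0],0,0.8],
    [[0,0,0],0,0.8],
  ],
)

```text
time: 5.65
position: [0.509, -0.0427, 0.0661]
tool_rot: [0.715, -0.699, 0.005, 0.002]
ft_force: [-0.2, -0.4, -3.0]
grip_width: 0.0297
```

```bash
python3 -c "
from h import *
tilt()"
```

```text
t 5.65 tcp [ 0.509  -0.0427  0.0661] jaw -88.75 w 0.0297 F [-0.2 -0.4 -3. ]
z [ 0.0039 -0.0089 -1.    ] q [-0.3   0.67  1.86 -0.01  0.61  1.26]
```

Emit:
carry_out(
  steps=[
    [[0,0.7,-0.4],0.5,0.8],
    [[0,0,0],0,0.8],
    [[0,0,0],0,0.8],
  ],
)

```text
time: 5.95
position: [0.5094, -0.0359, 0.063]
tool_rot: [0.718, -0.696, 0.005, 0.001]
ft_force: [1.0, 0.8, -3.0]
grip_width: 0.0295
```

```bash
python3 -c "
from h import *
tilt()"
```

```text
t 5.95 tcp [ 0.5094 -0.0359  0.063 ] jaw -88.28 w 0.0295 F [ 1.   0.8 -3. ]
z [ 0.0058 -0.0094 -0.9999] q [-0.29  0.67  1.86 -0.01  0.6   1.27]
```

Emit:
carry_out(
  steps=[
    [[0,0,-0.3],0,0.8],
    [[1.0,0.05,0],0,0.8],
    [[1.0,0.05,0],0,0.8],
    [[1.0,0.05,0],0,0.8],
    [[0,0,0],0,0.8],
  ],
)

```text
time: 6.45
position: [0.5437, -0.0341, 0.0611]
tool_rot: [0.718, -0.696, 0.007, 0.0]
ft_force: [-0.4, -0.7, -1.8]
grip_width: 0.0297
```

```bash
python3 - <<'E'
from h import *
c=snap("wrist","w4.png"); tilt(); print(c["eye"])
for n,lo,hi in [("g",(45,80,30),(85,255,255)),("r",(0,150,60),(5,255,255)),("o",(6,150,60),(19,255,255)),("b",(100,80,30),(128,255,255))]:
    for ce,s in blobs(c,lo,hi,None,60): print(n,ce.round(1),s[2:],onz(c,*ce,.09).round(4))
E
```

```text
t 6.5 tcp [ 0.5425 -0.034   0.0609] jaw -88.22 w 0.0298 F [-0.1 -0.5 -2.5]
z [ 0.0082 -0.01   -0.9999] q [-0.26  0.7   1.78 -0.01  0.65  1.29]
[ 0.61151373 -0.0299047   0.2009464 ]
g [323.6 240.1] [  61   66 1906] [ 0.586  -0.0324  0.09  ]
g [322.6 299.6] [  57   38 1379] [ 0.5677 -0.0327  0.09  ]
g [479.6 283. ] [17  6 74] [ 0.5743 -0.0792  0.09  ]
g [322.5 371.1] [  55   35 1424] [ 0.5438 -0.0335  0.09  ]
r [130.2  25.7] [  89   54 2569] [0.6403 0.0186 0.09  ]
r [134.4 103.2] [  83   70 2956] [0.6216 0.0189 0.09  ]
r [143.  185.5] [  79   63 2569] [0.6    0.0182 0.09  ]
o [526.9  27. ] [  90   56 2726] [ 0.6436 -0.0826  0.09  ]
o [521.5 105. ] [  85   69 3032] [ 0.6247 -0.084   0.09  ]
o [512.1 186.1] [  80   62 2631] [ 0.6031 -0.0847  0.09  ]
b [ 18.  238.8] [ 42  19 660] [0.5837 0.0555 0.09  ]
b [156.3 240. ] [  93   20 1642] [0.5846 0.0156 0.09  ]
b [497.2 240.1] [  94   19 1606] [ 0.5875 -0.0827  0.09  ]
```

View pics/w4.png

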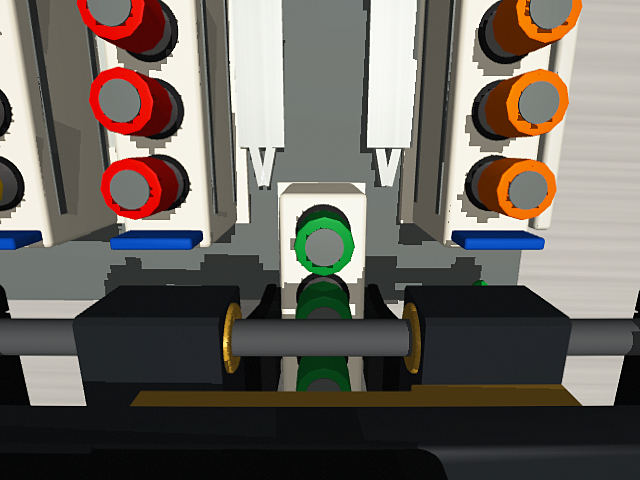

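Nose is at the rail tips, about 1 mm left of centre with 0.5° yaw excess. I correct both and slide in.

Emit:
carry_out(
  steps=[
    [[0.5,-0.1,0],-0.4,0.8],
    [[1.0,0.02,0],0,0.8],
    [[1.0,0.02,0],0,0.8],
    [[1.0,0.02,0],0,0.8],
    [[0,0,0],0,0.8],
  ],
)

```text
time: 7.0
position: [0.5801, -0.0343, 0.0607]
tool_rot: [0.715, -0.699, 0.006, 0.001]
ft_force: [0.2, 0.6, -2.5]
grip_width: 0.0296
```

```bash
python3 - <<'E'
from h import *
c=snap("wrist","w5.png"); tilt()
for n,lo,hi in [("g",(45,80,30),(85,255,255)),("r",(0,150,60),(5,255,255)),("o",(6,150,60),(19,255,255))]:
    for ce,s in blobs(c,lo,hi,None,100): print(n,ce.round(1),s[2:])
E
```

```text
t 7.05 tcp [ 0.5789 -0.0341  0.0605] jaw -88.67 w 0.0296 F [-0.7 -0.  -1.9]
z [ 0.0055 -0.0094 -0.9999] q [-0.25  0.73  1.68 -0.01  0.72  1.31]
g [323.6 240.2] [  61   66 1901]
g [322.6 299.6] [  57   38 1377]
g [322.5 371.1] [  55   35 1422]
r [124.3   5.1] [ 51  15 486]
r [122.7  64.6] [  87   77 3330]
r [132.5 151. ] [  82   64 2769]
r [142.1 229.5] [  77   65 2512]
r [154.  279.2] [ 52  15 483]
o [518.4   4.7] [ 50  14 437]
o [520.5  63.6] [  87   77 3293]
o [511.6 149.1] [  81   64 2768]
o [503.  227.1] [  77   64 2509]
o [492.8 278.4] [ 58  18 669]
```

Emit:
carry_out(
  steps=[
    [[1.5,0.04,0],0.1,0.8],
    [[1.5,0.04,0],0.1,0.8],
    [[1.5,0.04,0],0,0.8],
    [[0.5,0.02,0],0,0.8],
    [[0,0,0],0,0.8],
  ],
)

```text
time: 7.55
position: [0.6263, -0.0318, 0.0593]
tool_rot: [0.717, -0.697, 0.002, 0.004]
ft_force: [0.0, -0.5, -1.4]
grip_width: 0.0296
```

```bash
python3 -c "
from h import *
tilt()"
```

```text
t 7.55 tcp [ 0.6263 -0.0318  0.0593] jaw -88.44 w 0.0296 F [ 0.  -0.5 -1.4]
z [-0.0031 -0.0077 -1.    ] q [-0.22  0.77  1.55 -0.01  0.82  1.33]
```

Emit:
carry_out(
  steps=[
    [[0.8,0.02,0],0,0.8],
    [[0.6,0.02,0],0,0.8],
    [[0.4,0,0],0,0.8],
    [[0.4,0,0],0,0.8],
  ],
)

```text
time: 7.95
position: [0.643, -0.0312, 0.0599]
tool_rot: [0.717, -0.697, -0.003, 0.008]
ft_force: [-1.0, -0.3, 0.7]
grip_width: 0.0298
```

```bash
python3 -c "
from h import *
tilt()"
```

```text
t 7.95 tcp [ 0.643  -0.0312  0.0599] jaw -88.4 w 0.0298 F [-1.  -0.3  0.7]
z [-0.0148 -0.0072 -0.9999] q [-0.22  0.79  1.5  -0.01  0.87  1.33]
```

Emit:
carry_out(
  steps=[
    [[0.4,0,0],0,0.8],
    [[0.4,0,0],0,0.8],
  ],
)

```text
time: 8.15
position: [0.6512, -0.031, 0.0599]
tool_rot: [0.717, -0.697, -0.003, 0.008]
ft_force: [-1.4, -0.4, 1.0]
grip_width: 0.0298
```

```bash
python3 - <<'E'
from h import *
c=snap("wrist","w6.png"); tilt()
for n,lo,hi in [("g",(45,80,30),(85,255,255)),("r",(0,150,60),(5,255,255)),("o",(6,150,60),(19,255,255))]:
    for ce,s in blobs(c,lo,hi,None,100): print(n,ce.round(1),s[2:],onz(c,*ce,.088)[:2].round(4))
E
```

```text
t 8.2 tcp [ 0.6524 -0.0312  0.06  ] jaw -88.42 w 0.0298 F [ 0.1 -0.3 -2.4]
z [-0.0134 -0.007  -0.9999] q [-0.21  0.8   1.47 -0.01  0.88  1.34]
g [326.5 182. ] [ 28   5 140] [ 0.7109 -0.0299]
g [323.5 240.5] [  61   67 1924] [ 0.6943 -0.0295]
g [322.7 299.9] [  56   38 1380] [ 0.6759 -0.0299]
g [322.5 371.1] [  55   35 1430] [ 0.6516 -0.0306]
r [144.5 233.3] [  78   67 2593] [0.6949 0.0216]
r [157.2 280.5] [ 44  12 319] [0.6807 0.0191]
o [509.9 232.7] [  78   66 2642] [ 0.6981 -0.0829]
o [496.7 280.5] [ 48  13 395] [ 0.6834 -0.0813]
```

Emit:
carry_out(
  steps=[
    [[0.4,0,0],0,0.8],
    [[0.4,0,0],0,0.8],
    [[0,0,0],0,0.8],
  ],
)

```text
time: 8.5
position: [0.6551, -0.031, 0.0596]
tool_rot: [0.717, -0.697, -0.008, 0.012]
ft_force: [0.1, -0.2, 1.2]
grip_width: 0.0297
```

```bash
python3 - <<'E'
from h import *
c=snap("wrist","w7.png"); tilt()
for n,lo,hi in [("g",(45,80,30),(85,255,255)),("r",(0,150,60),(5,255,255)),("o",(6,150,60),(19,255,255))]:
    for ce,s in blobs(c,lo,hi,None,100): print(n,ce.round(1),s[2:],onz(c,*ce,.09)[:2].round(4))
E
```

```text
t 8.55 tcp [ 0.6552 -0.0309  0.0596] jaw -88.37 w 0.0294 F [-3.1  0.   2.3]
z [-0.0278 -0.0062 -0.9996] q [-0.21  0.81  1.45 -0.02  0.91  1.34]
g [322.6 242.9] [  61   68 1961] [ 0.6986 -0.0291]
g [322.2 301.7] [  56   36 1371] [ 0.6807 -0.0296]
g [322.  371.8] [  54   35 1480] [ 0.6571 -0.0302]
r [145. 247.] [  77   69 2637] [0.6959 0.0207]
o [509.5 246.5] [  78   68 2685] [ 0.6991 -0.0819]
```

Emit:
carry_out(
  steps=[
    [[0,0,0],0,0.56],
    [[0,0,0],0,0.56],
    [[0,0,0],0,0.56],
    [[0,0,0],0,0.56],
  ],
)

```text
time: 8.95
position: [0.658, -0.0309, 0.0597]
tool_rot: [0.717, -0.697, -0.006, 0.01]
ft_force: [0.7, 0.9, 0.3]
grip_width: 0.0378
```

```bash
python3 - <<'E'
from h import *
c=snap("wrist","w8.png"); tilt()
for n,lo,hi in [("g",(45,80,30),(85,255,255)),("r",(0,150,60),(5,255,255)),("o",(6,150,60),(19,255,255))]:
    for ce,s in blobs(c,lo,hi,None,100): print(n,ce.round(1),s[2:],onz(c,*ce,.09)[:2].round(4))
E
```

```text
t 9.0 tcp [ 0.658  -0.031   0.0598] jaw -88.39 w 0.0377 F [ 0.   0.1 -0.6]
z [-0.0219 -0.0064 -0.9997] q [-0.21  0.81  1.45 -0.01  0.9   1.34]
g [322.  255.7] [  60   68 2024] [ 0.6973 -0.0291]
g [322.  308.1] [ 51  25 980] [ 0.6812 -0.0296]
g [322.1 374.5] [  52   35 1517] [ 0.6587 -0.0303]
r [147.  252.9] [  76   61 2437] [0.6967 0.0205]
o [507.1 252.7] [  77   62 2509] [ 0.6997 -0.0817]
```

Released, green reads ~1 mm short of the neighbours. I lift, close and push the tail home.

Emit:
carry_out(
  steps=[
    [[0,0,2.5],0,0.56],
    [[0,0,3],0,0.56],
    [[0,0,3],0,0.56],
    [[-4,-0.1,1],0,1],
    [[-4,-0.1,0],0,1],
    [[-3,-0.1,0],0,1],
    [[0,0,0],0,1],
  ],
)

```text
time: 9.7
position: [0.5459, -0.0338, 0.1575]
tool_rot: [0.717, -0.697, -0.004, 0.009]
ft_force: [-0.8, 0.2, 0.2]
grip_width: 0.0141
```

```bash
python3 -c "
from h import *
tilt()"
```

```text
t 9.7 tcp [ 0.5459 -0.0338  0.1575] jaw -88.35 w 0.0141 F [-0.8  0.2  0.2]
z [-0.0183 -0.007  -0.9998] q [-0.26  0.55  1.7  -0.01  0.91  1.29]
```

Emit:
carry_out(
  steps=[
    [[0,0,-3],0,1],
    [[0,0,-3],0,1],
    [[0,0,-3],0,1],
    [[0,0,0],0,1],
    [[0.5,0,0],0,1],
  ],
)

```text
time: 10.2
position: [0.5571, -0.035, 0.0681]
tool_rot: [0.717, -0.697, 0.002, 0.005]
ft_force: [-0.2, 0.3, 0.4]
grip_width: 0.0005
```

```bash
python3 -c "
from h import *
tilt()"
```

```text
t 10.2 tcp [ 0.5571 -0.035   0.0681] jaw -88.4 w 0.0005 F [-0.2  0.3  0.4]
z [-0.005  -0.0099 -0.9999] q [-0.26  0.7   1.73 -0.02  0.71  1.3 ]
```

Emit:
carry_out(
  steps=[
    [[0.5,0,-0.5],0,1],
    [[0.4,0,0],0,1],
    [[0.4,0,0],0,1],
    [[0.4,0,0],0,1],
  ],
)

```text
time: 10.6
position: [0.5676, -0.0342, 0.0644]
tool_rot: [0.718, -0.696, -0.006, 0.012]
ft_force: [-8.1, -2.9, 1.4]
grip_width: 0.0002
```

Emit:
carry_out(
  steps=[
    [[0.6,0,0],0,1],
    [[0.6,0,0],0,1],
  ],
)

```text
time: 10.8
position: [0.5676, -0.0342, 0.0647]
tool_rot: [0.719, -0.695, -0.017, 0.022]
ft_force: [-11.1, -4.1, 4.1]
grip_width: 0.0005
```

Emit:
carry_out(
  steps=[
    [[-2,0,0],0,1],
    [[-2,0,2],0,1],
    [[0,0,4],0,1],
    [[0,0,4],0,1],
    [[0,0,2],0,1],
    [[0,0,0],0,1],
  ],
)

```text
time: 11.4
position: [0.5296, -0.035, 0.1942]
tool_rot: [0.719, -0.695, -0.013, 0.02]
ft_force: [-0.1, -0.5, -0.2]
grip_width: 0.0007
```

```bash
python3 - <<'E'
from h import *
c=snap("wrist","w9.png"); tilt()
for n,lo,hi in [("g",(45,80,30),(85,255,255)),("y",(22,120,80),(35,255,255)),("r",(0,150,60),(5,255,255)),("o",(6,150,60),(19,255,255)),("b",(100,80,30),(128,255,255))]:
    for ce,s in blobs(c,lo,hi,None,100): print(n,ce.round(1),s[2:],onz(c,*ce,.09 if n!="b" else .078)[:2].round(4))
E
```

```text
t 11.45 tcp [ 0.5291 -0.0349  0.1931] jaw -88.04 w 0.0006 F [-0.8  1.1 -0. ]
z [-0.047  -0.0102 -0.9988] q [-0.26  0.49  1.69 -0.03  1.01  1.29]
g [320.    9.5] [ 31  20 388] [ 0.6644 -0.0295]
g [319.7  45.8] [ 31  39 562] [ 0.6467 -0.03  ]
g [319.4  89.5] [ 30  33 454] [ 0.6243 -0.0306]
g [318.8 131.5] [ 30  31 412] [ 0.6014 -0.031 ]
y [116.1   7. ] [ 31  17 232] [0.6619 0.0797]
y [133.   10.3] [ 22  20 233] [0.6606 0.0708]
y [127.5  45.9] [ 42  37 757] [0.6431 0.0756]
y [132.9  90.1] [ 41  33 686] [0.6203 0.0748]
y [137.6 131.4] [ 39  31 630] [0.5979 0.0743]
r [225.    9.4] [ 36  21 418] [0.6627 0.0214]
r [225.6  46.8] [ 36  38 617] [0.6444 0.0217]
r [228.3  90.6] [ 35  33 546] [0.6218 0.0209]
r [231. 132.] [ 34  30 480] [0.5993 0.02  ]
o [421.6  10.5] [ 37  23 460] [ 0.6661 -0.0842]
o [420.   48.6] [ 36  38 627] [ 0.6474 -0.0853]
o [417.1  92.1] [ 34  33 553] [ 0.625  -0.0861]
o [414.2 132.9] [ 34  30 513] [ 0.6026 -0.0867]
b [145.1 161.7] [ 48   8 344] [0.5794 0.0767]
b [233.4 162. ] [ 44   7 303] [0.5811 0.0216]
b [318.8 161.2] [ 42   8 296] [ 0.5834 -0.0316]
b [411. 163.] [ 45   7 303] [ 0.5844 -0.0894]
```

View pics/w9.png

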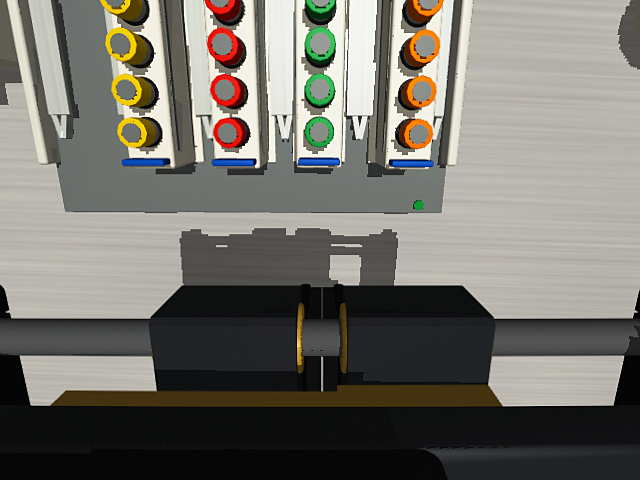

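Green's tab (319,161) lines up with the other tabs (row ~162), so green is home in lane 4. Now blue.

Emit:
carry_out(
  steps=[
    [[-1.5,3,0.5],-3,0.5],
    [[-1.5,3.8,0.5],-3,0.2],
    [[-1.5,3.8,0.5],-3,0.2],
    [[-1,3.8,0.5],-3,0.2],
    [[-1,3.8,0.5],-3,0.2],
    [[-1,3.8,0.5],-3,0.2],
    [[-1,3.8,0.5],-3,0.2],
    [[-1,3.8,0],-3,0.2],
    [[0,3.5,0],-3,0.2],
    [[0,0,0],0,0.2],
  ],
)

```text
time: 12.45
position: [0.4278, 0.306, 0.2192]
tool_rot: [-0.526, 0.85, 0.02, -0.021]
ft_force: [1.0, -0.5, 0.4]
grip_width: 0.0672
```

Emit:
carry_out(
  steps=[
    [[0,0,0],0,0.2],
    [[0,0,0],0,0.2],
  ],
)

```text
time: 12.65
position: [0.4265, 0.3056, 0.2169]
tool_rot: [-0.527, 0.849, 0.02, -0.024]
ft_force: [0.1, 0.1, -0.1]
grip_width: 0.0693
```

```bash
python3 - <<'E'
from h import *
c=snap("wrist","w10.png"); tilt()
for ce,s in blobs(c,(100,80,30),(125,255,255),None,100): print(ce.round(1),s,onz(c,*ce,.078).round(4))
E
```

```text
t 12.7 tcp [0.4264 0.3052 0.2169] jaw -116.38 w 0.0695 F [-0.1 -0.6  0.5]
z [-0.0615  0.0089 -0.9981] q [0.39 0.45 1.68 0.04 1.07 2.4 ]
[298.  143.1] [285 130  26  28 334] [0.4878 0.2906 0.078 ]
[299.3 176.8] [287 164  25  28 343] [0.4675 0.3001 0.078 ]
[300.2 209.1] [288 197  25  28 354] [0.4471 0.3099 0.078 ]
[631.8 216.9] [622 205  18  26 349] [0.3351 0.0971 0.078 ]
[115.5 254.1] [   0  218  164   80 2726] [0.4774 0.4452 0.078 ]
[301.1 239.9] [289 228  24  28 365] [0.4267 0.3197 0.078 ]
[622.2 245.9] [608 234  32  27 509] [0.3161 0.1085 0.078 ]
[302.2 278.2] [286 257  34  37 703] [0.3998 0.3325 0.078 ]
[609.6 273.5] [594 262  35  27 526] [0.2983 0.1223 0.078 ]
[215.3 398.2] [200 386  34  21 245] [0.3365 0.4459 0.078 ]
```

View pics/w10.png

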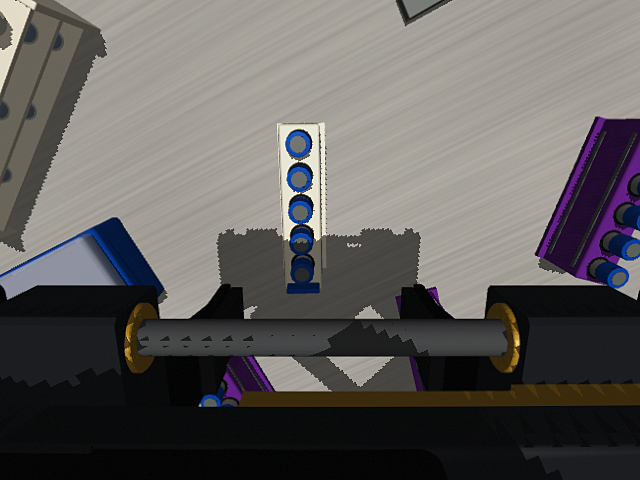

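Wrist view: the blue spare's caps run from (298,143) to (302,270), tab towards the robot, clear of the tip box and purple racks. Its centre is (0.447,0.310) and yaw -25.5°. I'll grip 20 mm tail-side of centre, which keeps the gripper body away from the probe.

Emit:
carry_out(
  steps=[
    [[0.2,1.3,-2],0.9,0.2],
    [[0,0,-4],0,0.2],
    [[0,0,-4],0,0.2],
    [[0,0,0],0,0.2],
  ],
)

```text
time: 13.1
position: [0.4316, 0.3142, 0.1155]
tool_rot: [-0.531, 0.847, 0.019, -0.022]
ft_force: [-1.2, -0.5, 0.5]
grip_width: 0.0696
```

```bash
python3 -c "
from h import *
tilt()"
```

```text
t 13.1 tcp [0.4316 0.3142 0.1155] jaw -115.84 w 0.0696 F [-1.2 -0.5  0.5]
z [-0.057   0.0092 -0.9983] q [0.4  0.61 1.74 0.04 0.84 2.4 ]
```

Emit:
carry_out(
  steps=[
    [[-0.2,0.4,-2.5],0.3,0.2],
    [[0,0,-2.5],0,0.2],
    [[0,0,-1.5],0,0.2],
    [[0,0,0],0,0.2],
  ],
)

```text
time: 13.5
position: [0.4342, 0.3157, 0.0533]
tool_rot: [-0.531, 0.847, 0.018, -0.019]
ft_force: [0.6, -0.4, -0.1]
grip_width: 0.0695
```

```bash
python3 -c "
from h import *
tilt()"
```

```text
t 13.5 tcp [0.4342 0.3157 0.0533] jaw -115.87 w 0.0695 F [ 0.6 -0.4 -0.1]
z [-0.052   0.0109 -0.9986] q [0.4  0.72 1.77 0.05 0.7  2.39]
```

Emit:
carry_out(
  steps=[
    [[-0.5,0.2,-0.8],0.3,0.2],
    [[0,0,0],0,0.8],
    [[0,0,0],0,0.8],
    [[0,0,0],0,0.8],
    [[0,0,0],0,0.8],
    [[0,0,0],0,0.8],
    [[0,0,0],0,0.8],
    [[0,0,0],0,0.8],
    [[0,0,0],0,0.8],
  ],
)

```text
time: 14.4
position: [0.4325, 0.3181, 0.0509]
tool_rot: [-0.533, 0.846, 0.018, -0.015]
ft_force: [0.1, -1.0, 0.6]
grip_width: 0.0294
```

```bash
python3 -c "
from h import *
tilt()"
```

```text
t 14.4 tcp [0.4325 0.3181 0.0509] jaw -115.61 w 0.0294 F [ 0.1 -1.   0.6]
z [-0.0435  0.0141 -0.999 ] q [0.41 0.72 1.77 0.05 0.68 2.39]
```

Emit:
carry_out(
  steps=[
    [[0,0,2],0,0.8],
    [[0,0,3],0,0.8],
    [[0,0,2],0,0.8],
    [[0.5,-3,0],4.5,0.8],
    [[0.5,-3,0],4.5,0.8],
    [[1,-3,0],4.5,0.8],
    [[1,-3,0],4.5,0.8],
    [[1,-3,0],4.5,0.8],
    [[0.5,-3,0],4.5,0.8],
    [[0,0,0],0,0.8],
  ],
)

```text
time: 15.4
position: [0.4749, 0.1323, 0.1193]
tool_rot: [0.724, -0.69, -0.014, 0.022]
ft_force: [-0.6, -0.1, -1.7]
grip_width: 0.0298
```

Emit:
carry_out(
  steps=[
    [[0,0,0],0,0.8],
    [[0,0,0],0,0.8],
  ],
)

```text
time: 15.6
position: [0.4742, 0.1323, 0.1186]
tool_rot: [0.722, -0.691, -0.015, 0.023]
ft_force: [0.3, -0.2, -3.5]
grip_width: 0.0295
```

```bash
python3 - <<'E'
from h import *
c=snap("wrist","w11.png"); tilt(); print(c["eye"])
for n,lo,hi in [("y",(22,120,80),(35,255,255)),("r",(0,150,60),(5,255,255)),("o",(6,150,60),(19,255,255)),("b",(100,80,30),(128,255,255))]:
    for ce,s in blobs(c,lo,hi,None,100): print(n,ce.round(1),s[2:],onz(c,*ce,.078)[:2].round(4))
E
```

```text
t 15.65 tcp [0.474  0.1325 0.1186] jaw -87.41 w 0.0294 F [-0.4  0.3 -2.5]
z [-0.0532 -0.0122 -0.9985] q [ 0.05  0.57  1.84 -0.01  0.79  1.59]
[0.55073855 0.13765778 0.25384467]
y [471.7  14.2] [ 58  31 945] [0.5941 0.0787]
r [607.6  17.1] [  54   36 1275] [0.5962 0.0239]
b [464.7  56.6] [ 73  16 986] [0.5787 0.0792]
b [596.2  60.2] [  81   15 1038] [0.5804 0.0246]
b [321.8 175.5] [  63   66 1864] [0.5281 0.135 ]
b [321.6 271.3] [  59   99 3277] [0.4829 0.133 ]
b [321.5 371.9] [  52   35 1456] [0.427  0.1305]
```

View pics/w11.png

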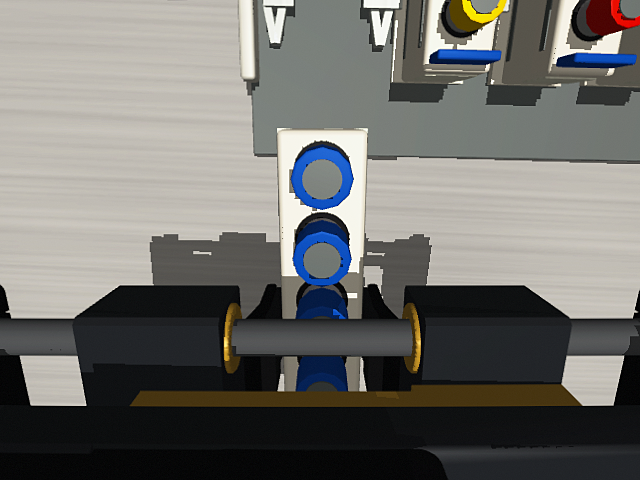

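```bash
python3 - <<'E'
from h import *
c=load("w11")
for p,z in [((275,40),.02),((380,40),.02),((327.5,40),.02),((327.5,40),.024),((321.8,178),.14),((322,258),.14)]: print(p,z,onz(c,*p,z).round(4))
g=cv2.cvtColor(c["pixels"],cv2.COLOR_RGB2GRAY)
for r in (3,8,20,35): print(r,g[r,255:400:1].tolist()[::3])
E
```

```text
(275, 40) 0.02 [0.591  0.1623 0.02  ]
(380, 40) 0.02 [0.5937 0.1064 0.02  ]
(327.5, 40) 0.02 [0.5923 0.1344 0.02  ]
(327.5, 40) 0.024 [0.5916 0.1344 0.024 ]
(321.8, 178) 0.14 [0.5353 0.1359 0.14  ]
(322, 258) 0.14 [0.5112 0.1347 0.14  ]
3 [88, 122, 122, 250, 244, 243, 244, 240, 239, 242, 245, 243, 247, 47, 125, 125, 124, 123, 125, 125, 124, 124, 124, 124, 124, 125, 126, 125, 125, 125, 125, 123, 125, 125, 124, 130, 123, 246, 246, 246, 246, 246, 245, 243, 246, 246, 245, 246, 73]
8 [88, 122, 125, 245, 252, 255, 57, 50, 212, 212, 152, 47, 48, 39, 127, 124, 124, 125, 123, 124, 124, 125, 125, 125, 124, 124, 125, 124, 124, 124, 125, 123, 125, 124, 125, 35, 51, 37, 34, 42, 35, 47, 80, 76, 79, 97, 139, 137, 60]
20 [86, 113, 126, 118, 245, 240, 219, 240, 241, 253, 83, 125, 124, 125, 124, 125, 125, 125, 124, 125, 125, 124, 126, 126, 125, 124, 125, 125, 125, 125, 125, 125, 125, 124, 124, 127, 129, 131, 50, 204, 246, 250, 23, 251, 245, 246, 53, 253, 122]
35 [82, 102, 126, 127, 121, 246, 240, 245, 246, 41, 130, 127, 126, 127, 125, 126, 125, 125, 127, 125, 126, 126, 124, 125, 125, 124, 124, 123, 126, 125, 125, 124, 125, 124, 123, 125, 123, 125, 35, 59, 255, 246, 246, 246, 147, 121, 84, 255, 125]
```

Emit:
carry_out(
  steps=[
    [[1.2,-0.1,-1],-1,0.8],
    [[0,0,-2],0,0.8],
    [[0,0,-1.8],0,0.8],
    [[0,0,0],0,0.8],
    [[0,0,0],0,0.8],
  ],
)

```text
time: 16.15
position: [0.4898, 0.1356, 0.0676]
tool_rot: [0.717, -0.696, -0.014, 0.021]
ft_force: [-0.4, -1.1, -3.6]
grip_width: 0.03
```

```bash
python3 -c "
from h import *
tilt()"
```

```text
t 16.15 tcp [0.4898 0.1356 0.0676] jaw -88.3 w 0.03 F [-0.4 -1.1 -3.6]
z [-0.0485 -0.0106 -0.9988] q [ 0.05  0.68  1.83 -0.01  0.69  1.61]
```

Emit:
carry_out(
  steps=[
    [[0,-0.4,-0.3],0,0.8],
    [[1,0,0],0,0.8],
    [[1,0,0],0,0.8],
    [[1,0.02,0],0,0.8],
    [[0,0,0],0,0.8],
  ],
)

```text
time: 16.65
position: [0.5255, 0.1321, 0.0666]
tool_rot: [0.717, -0.696, -0.011, 0.018]
ft_force: [0.5, -0.9, -2.5]
grip_width: 0.0297
```

```bash
python3 - <<'E'
from h import *
c=snap("wrist","w12.png"); tilt()
for n,lo,hi in [("y",(22,120,80),(35,255,255)),("r",(0,150,60),(5,255,255)),("b",(100,80,30),(128,255,255))]:
    for ce,s in blobs(c,lo,hi,None,100): print(n,ce.round(1),s[2:],onz(c,*ce,.078)[:2].round(4))
E
```

```text
t 16.7 tcp [0.5242 0.1321 0.0665] jaw -88.28 w 0.0298 F [-0.9  0.5 -3.2]
z [-0.0436 -0.0104 -0.999 ] q [ 0.04  0.7   1.75 -0.01  0.74  1.6 ]
y [518.5   1.7] [ 32   6 122] [0.6359 0.0812]
y [521.4  57.6] [  86   75 3254] [0.6216 0.0779]
y [510.3 142.8] [  80   64 2687] [0.5977 0.0772]
b [321.8 175.5] [  63   66 1864] [0.5859 0.1347]
b [494.3 199.5] [  94   18 1554] [0.58   0.0794]
b [624.5 198.1] [ 34  18 488] [0.5819 0.037 ]
b [321.6 271.4] [  59   99 3276] [0.554  0.1338]
b [321.5 371.9] [  52   35 1457] [0.5149 0.1326]
```

View pics/w12.png

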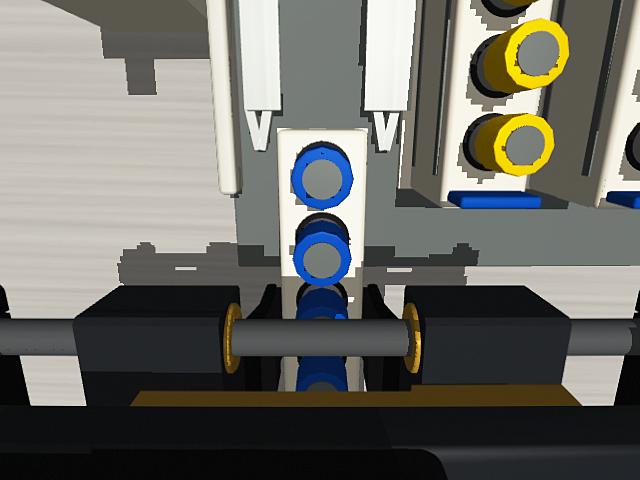

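Nose is centred between the rail tips at (258,150) and (384,150). I lower slightly and slide in.

Emit:
carry_out(
  steps=[
    [[0.2,0,-0.3],0,0.8],
    [[1,0.02,0],0,0.8],
    [[1,0.02,0],0,0.8],
    [[1,0.02,0],0,0.8],
    [[1,0.02,0],0,0.8],
    [[0,0,0],0,0.8],
  ],
)

```text
time: 17.3
position: [0.5686, 0.133, 0.0636]
tool_rot: [0.717, -0.696, -0.013, 0.02]
ft_force: [0.0, 0.1, -3.3]
grip_width: 0.0295
```

```bash
python3 -c "
from h import *
tilt()"
```

```text
t 17.3 tcp [0.5686 0.133  0.0636] jaw -88.28 w 0.0295 F [ 0.   0.1 -3.3]
z [-0.0458 -0.0104 -0.9989] q [ 0.04  0.74  1.63 -0.01  0.81  1.59]
```

Emit:
carry_out(
  steps=[
    [[1,0.03,0],0,0.8],
    [[1,0.03,0],0,0.8],
    [[1,0.03,0],0,0.8],
    [[0,0,0],0,0.8],
  ],
)

```text
time: 17.7
position: [0.5988, 0.1339, 0.0636]
tool_rot: [0.717, -0.696, -0.014, 0.021]
ft_force: [1.4, 0.8, -3.0]
grip_width: 0.0292
```

```bash
python3 -c "
from h import *
tilt()"
```

```text
t 17.7 tcp [0.5988 0.1339 0.0636] jaw -88.26 w 0.0292 F [ 1.4  0.8 -3. ]
z [-0.0499 -0.0107 -0.9987] q [ 0.04  0.77  1.55 -0.01  0.87  1.59]
```

Emit:
carry_out(
  steps=[
    [[0,0,0],0,0.55],
    [[0,0,0],0,0.55],
    [[0,0,0],0,0.55],
    [[0,0,2.5],0,0.55],
    [[0,0,3],0,0.55],
    [[-1,0,3],0,0.55],
    [[-4,-0.1,0],0,1],
    [[-3,-0.1,0],0,1],
    [[0,0,0],0,1],
  ],
)

```text
time: 18.6
position: [0.517, 0.1317, 0.1524]
tool_rot: [0.717, -0.696, -0.013, 0.02]
ft_force: [0.4, 0.2, -0.3]
grip_width: 0.0225
```

```bash
python3 - <<'E'
from h import *
c=snap("wrist","w13.png"); tilt()
for n,lo,hi in [("y",(22,120,80),(35,255,255)),("b",(100,80,30),(128,255,255))]:
    for ce,s in blobs(c,lo,hi,None,100): print(n,ce.round(1),s[2:],onz(c,*ce,.078)[:2].round(4))
E
```

```text
t 18.65 tcp [0.5195 0.1317 0.1525] jaw -88.31 w 0.0191 F [-0.5 -1.2  0.5]
z [-0.0419 -0.0102 -0.9991] q [ 0.04  0.55  1.71 -0.01  0.92  1.59]
y [439.3  18.5] [ 46  36 768] [0.6426 0.0799]
y [436.9  66.9] [ 44  43 849] [0.6215 0.0786]
y [432.9 117.9] [ 42  37 776] [0.5977 0.0779]
b [321.8  28.3] [ 39  50 916] [0.6365 0.1354]
b [321.7  81.5] [ 37  41 708] [0.6129 0.1347]
b [321.5 132. ] [ 36  37 594] [0.589  0.1341]
b [427.4 154.5] [ 55   8 431] [0.5796 0.0787]
b [532.  154.9] [ 60   9 502] [0.5812 0.0238]
b [618.8 154. ] [ 43   9 341] [ 0.5833 -0.0224]
b [321.3 178.6] [ 34  38 626] [0.5654 0.1335]
b [321.3 210.1] [ 48  11 513] [0.5485 0.1329]
```

Emit:
carry_out(
  steps=[
    [[-1.5,0,-2],0,1],
    [[0,0,-3],0,1],
    [[0,0,-3],0,1],
    [[0,0,-1],0,1],
    [[0,0,0],0,1],
  ],
)

```text
time: 19.15
position: [0.5143, 0.1318, 0.0621]
tool_rot: [0.717, -0.697, -0.005, 0.012]
ft_force: [-0.4, -0.4, 0.2]
grip_width: 0.0006
```

```bash
python3 -c "
from h import *
tilt()"
```

```text
t 19.15 tcp [0.5143 0.1318 0.0621] jaw -88.35 w 0.0006 F [-0.4 -0.4  0.2]
z [-0.024  -0.0094 -0.9997] q [ 0.04  0.7   1.79 -0.01  0.68  1.6 ]
```

Emit:
carry_out(
  steps=[
    [[1,0.03,0],0,1],
    [[1,0.03,0],0,1],
    [[0.7,0.03,0],0,1],
    [[0.7,0.03,0],0,1],
    [[0.6,0.02,0],0,1],
    [[0.5,0,0],0,1],
  ],
)

```text
time: 19.75
position: [0.563, 0.1335, 0.0652]
tool_rot: [0.717, -0.697, -0.006, 0.012]
ft_force: [-9.4, -0.5, 5.6]
grip_width: 0.0005
```

Emit:
carry_out(
  steps=[
    [[0.6,0,0],0,1],
    [[0.4,0,0],0,1],
  ],
)

```text
time: 19.95
position: [0.5629, 0.1335, 0.0653]
tool_rot: [0.717, -0.696, -0.014, 0.021]
ft_force: [-5.4, 0.2, 4.9]
grip_width: 0.0005
```

Emit:
carry_out(
  steps=[
    [[-2,0,0],0,1],
    [[-2,0,2],0,1],
    [[0,-3,4],0,1],
    [[0,-3,4],0,1],
    [[0,-1,2],0,1],
    [[0,0,0],0,1],
    [[0,0,0],0,1],
  ],
)

```text
time: 20.65
position: [0.5256, 0.0616, 0.191]
tool_rot: [0.718, -0.696, -0.01, 0.018]
ft_force: [-0.6, -0.4, -0.4]
grip_width: 0.0009
```

```bash
python3 - <<'E'
from h import *
c=snap("wrist","w14.png"); tilt()
for n,lo,hi in [("g",(45,80,30),(85,255,255)),("y",(22,120,80),(35,255,255)),("r",(0,150,60),(5,255,255)),("o",(6,150,60),(19,255,255)),("b",(100,80,30),(128,255,255))]:
    for ce,s in blobs(c,lo,hi,None,100): print(n,ce.round(1),s[2:],onz(c,*ce,.078)[:2].round(4))
E
```

```text
t 20.7 tcp [0.5256 0.0618 0.1907] jaw -88.17 w 0.0002 F [-0.4  0.   0.8]
z [-0.0407 -0.012  -0.9991] q [-0.09  0.49  1.7  -0.02  0.99  1.46]
g [490.8   7.9] [ 40  19 464] [ 0.6678 -0.029 ]
g [488.2  45.2] [ 41  38 762] [ 0.6488 -0.0304]
g [483.1  89.3] [ 39  34 687] [ 0.6251 -0.031 ]
g [478.4 130.9] [ 38  31 632] [ 0.6014 -0.0316]
y [295.7   8.2] [ 31  18 329] [0.6634 0.0802]
y [295.5  43.8] [ 32  39 547] [0.6454 0.0801]
y [295.7  88.5] [ 32  34 463] [0.6215 0.0796]
y [296.2 131.3] [ 30  32 419] [0.5974 0.0789]
r [394.5   8.4] [ 34  19 397] [0.6653 0.0251]
r [393.8  45.6] [ 35  38 597] [0.6464 0.0239]
r [392.   89.9] [ 34  33 521] [0.6227 0.0229]
r [389.9 131.4] [ 33  31 462] [0.5992 0.0223]
o [592.8   9.5] [ 47  22 617] [ 0.6696 -0.0873]
o [588.   47.8] [ 46  38 900] [ 0.6499 -0.0889]
o [580.5  91.6] [ 45  33 832] [ 0.6262 -0.0896]
o [573.2 132.9] [ 43  31 768] [ 0.6025 -0.0903]
b [195.    6.8] [ 36  17 407] [0.6623 0.1362]
b [196.5  43.3] [ 39  39 736] [0.6438 0.1363]
b [200.   87.7] [ 37  35 655] [0.6202 0.1356]
b [203.5 129.6] [ 36  31 580] [0.5966 0.1348]
b [207.3 160. ] [ 46   7 315] [0.5787 0.1334]
b [472.2 161. ] [ 48   9 329] [ 0.5834 -0.0304]
b [297.6 161.5] [ 42   8 329] [0.5795 0.0778]
b [387.4 162. ] [ 44   8 303] [0.581  0.0223]
b [562.9 162.4] [ 52   8 375] [ 0.5846 -0.0876]
```

View pics/w14.png

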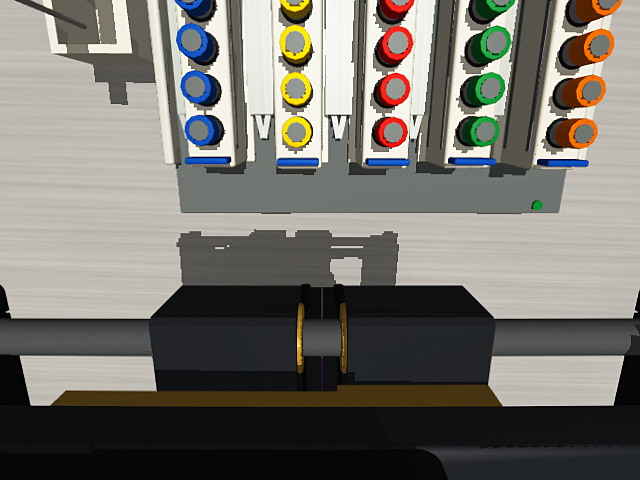

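All five tabs lie on one line (rows 160–162), the spacings are right and the gripper is clear. I hand in.

```bash
python3 -c "
from rig import robot
print(robot.hand_in())"
```

```text
the job is handed in; nothing more can be done
None
```

Both spare racks are loaded, and I handed the job in after about 21 s of the 67 s allowed. Lanes 1 and 4 were the empty ones. The green rack went into lane 4 and the blue-capped rack into lane 1, each nose first with its tab to the front. I gripped each rack, slid it into the rails, released it, and pushed its tail with closed fingers until it met the stop. The push force peaked at about 11 N.

- **Position:** in the last wrist picture all five tabs lie on one line to within about 1 mm. Both new racks show the same direction as their neighbours to within about 0.5°.
- **Sideways offset:** green sits about 2 mm to the left of mid-lane, inside the rail play and the 6 mm allowed. Blue is within about 1 mm.
- **Loaded racks:** the red, yellow and orange racks show no visible shift, and the gripper ended clear of everything.
- **Other bench things:** I did not take a closing picture of the bottles, beaker and the rest. The arm felt no unexpected contact while moving past them.
- **Disagreements:** positions from the top and wrist cameras differed by up to 6 mm, and I went by the wrist camera. The tool drifted up to about 0.06 rad off vertical, but both racks were released flat on the tray.

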